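# Pre-use switch check of a paddle die grinder

### The job

Check the switch of the die grinder clamped on the bench: flip its lock-off lever fully forward, towards the wheel, then squeeze the paddle fully home against the barrel and keep it there for about two seconds. Let the paddle spring back out, then flip the lock-off lever fully back again so that the grinder is left locked. Do not touch the flap wheel, and leave the other things on the bench where they are.

Things in the scene. Friction and masses are not known exactly. Their poses are not given: they have to be found in the camera images.
- grinder: Cordless straight die grinder lying level in a fixed cradle. Origin: on the bench under its axis. +y runs along the barrel to the flap wheel (forward), +x is the side where the paddle stands out, z up. Grey barrel 40 mm thick, axis 85 mm up, bare between two collars (52 mm diameter, 18 mm wide) at y = -92 and +80 mm. Black battery 62 x 70 x 60 mm at y = -150. Aluminium base 110 x 300 x 10 mm.
- barrel_spot (a point): Point on the barrel's axis, 85 mm above the bench, abreast of the best place to squeeze (grinder y = 41 mm); axes as the grinder's. Barrel and paddle together measure 63 mm across here with the paddle out, 49 mm with it home. Under the barrel is free air down to the base plate.
- paddle (a joint): Black sprung bar 130 x 7 mm, 26 mm high, centred level with the barrel's axis, hinged on a vertical pin at its battery end (grinder x = 25.5, y = -65 mm). 0 = out, its wheel end off the barrel; 0.13 rad = fully home, parallel to the barrel, 2 mm off it. Springs back out. With the lock-off lever below about 0.75 rad it is stopped within about 0.04 rad.
- squeeze_spot (a point): On the outer face of the paddle, 107 mm from its hinge, at mid height, ahead of the lock-off lever. Fully home takes about 9 N and 14 mm of travel here. Moves with the paddle; axes: y along the paddle towards the wheel, x outwards from the barrel, z up.
- lockoff (a joint): Plain steel lever on a vertical pin in the paddle, standing out of its outer face; 6 mm thick, 16 mm high, rounded tip 8 mm across reaching 31 mm from the pin. 0 = fully back (locked, leaning 0.7 rad from square towards the battery), 1.4 = fully forward (leaning 0.7 rad towards the wheel). Stays where it is left; takes about 1.5 N at the tip. May start up to 0.12 off its back stop.
- lock_pivot (a point): On the axis of the lever's pin, at mid height (85 mm above the bench), in the middle of the paddle's thickness. Carried by the paddle, axes: y along the paddle towards the wheel, x outwards, z up.
- lever_tip (a point): Centre of the lever's rounded tip, 27 mm from the pin, at mid height.
- flap_wheel: Flap wheel on its spindle at the grinder's nose, wheel 40 mm diameter, 28 mm long; origin at the collet end of the spindle, on the axis, 132 mm forward of the grinder's origin. Wheel from 18 to 46 mm ahead of the origin. Must not be touched.
- tube_offcut: Bystander: upright steel tube offcut, 35 mm diameter, 60 mm high; origin under its centre.
- bottom_shell: Bystander: upright steel bottom-bracket shell, 40 mm diameter, 68 mm high; origin under its centre.
- tin: Bystander: aluminium tin, 60 mm diameter, 75 mm high; origin under its centre.
- wire_brush: Bystander: hand brush lying on the bench; origin under its middle.

How it is judged:
On the way, in this order (a step that is already met when the one before it is completed fails the run):
1. the lock-off lever is flipped forward (above 1.1 rad) with the paddle still out (below 0.04 rad) (value of joint lockoff above 1.1 rad and value of joint paddle below 0.04 rad), for 0.1 s.
2. the paddle is squeezed home (above 0.112 rad) and held for 1.5 s (value of joint paddle above 0.112 rad), for 1.5 s.
3. the paddle is let out again (below 0.03 rad), the lever still forward (above 0.75 rad) (value of joint paddle below 0.03 rad and value of joint lockoff above 0.75 rad), for 0.1 s.
At the end, for the whole second after the job is handed in: The lock-off lever is back (within 0.25 rad of its back stop) and the paddle is out (within 0.03 rad of its rest) (value of joint lockoff below 0.25 rad and value of joint paddle below 0.03 rad); the robot touches nothing.
It fails at once if the flap wheel is touched (more than 1 N) (contact force between any of the arm, the fingers and flap_wheel above 1 N).
It fails at once if a bystander is moved by more than 25 mm (distance of any of tube_offcut, bottom_shell, tin, wire_brush from where it was at the start of the episode above 0.025 m).
It also fails if it takes over 64 s, if anything falls off the work surface, if the arm or the gripper's body presses on something with over 40 N, if the wrist force passes 120 N, or if a joint passes its speed limit or range.

### The arm

A 6-joint arm with a two-finger parallel gripper is mounted at the origin on the work surface. World frame = base frame: x ahead of the robot, y to its left, z up, the work surface at z = 0. Lengths are in m, angles in rad, forces in N, time in s.
With the tool pointing down it reaches from about 0.15 to 0.775 m from the base axis. Payload 6.1 kg.
Tool frame: the origin (TCP) lies at the centre of the arm's flange, where the gripper is bolted on; the fingertips stand 173 mm ahead of it and the grasp point (between the pads) lies 155 mm ahead of it (r.tips_ahead is the distance from the TCP to the fingertips, in m); z points along the fingers, y is the line along which they close (so a half turn about z gives the same grasp; the last joint's range is limited). The gripper opens to 85 mm and grips with 20 to 120 N. Pads are 22 mm wide; open, the fingers measure 114 mm over their backs; the gripper's body (76 mm by 85 mm) begins 54 mm behind the grasp point. The pads swing forward as they close: fully open they stand 13 mm farther back than shut.
Start: joints at [-1.129, 0.126, -0.04, 1.405, 0, 1.571], TCP at [0.224, -0.475, 0.405] pointing down, gripper open.
Joint ranges: [-2.72, 2.72], [-0.95, 1.95], [-1.27, 1.35], [-1.78, 2.02], [-1.46, 1.47], [-3.14, 3.14]. Speed limits (rad/s): [2.39, 2.39, 3.01, 3.14, 3.14, 3.14].

### API

Orientations are given as a unit quaternion [w, x, y, z].
In Python, from bench import r gives the robot as it stands.
- The arm moves only by the tool step_arm, never from a script. Its argument "rows" is a list that holds one entry, the list of rows, each a list of 5 numbers: the shift along the tool's x, y, z as a fraction of full scale, then the turn about the tool's z as a fraction of full scale, then the opening, from 0 (shut) to 1 (fully open). A call has 1 to 12 rows; each row shifts and turns the commanded pose from where the row before left it, along the tool's axes as they then stand; what a row does not reach is not made up. Full scale, the value 1, is 0.05 m for a shift and 10 degrees for a turn. A row lasts 1/8 s, in which the tool goes at most 62.5 mm and 10.7 degrees, less where a joint would pass 70% of its speed; a pose out of reach is approached as far as the arm can. A call with a number of a shift or a turn outside -1 to 1 is refused whole. A call with a gripper value outside its range is refused whole. The fingers move at their own pace and stop on an object; the grip force is fixed at half the most. Time passes only in rows, so rows that do not move let the fingers close. It gives the time, the measured TCP pose, the force, the opening and the grip force at its end, in the units of the state.
- r.state(): the state, without advancing time (a new reading comes with each control period).
- r.read_camera(name): name is "side" or "top" or "wrist"; returns the picture (480x640x3 uint8, blue, green, red); there is no depth.
- r.camera_model(name): a dict with "fx", "fy", "cx", "cy" (pixels), "R" (3x3) and "t" (3): a world point X has camera coordinates R X + t. Camera axes: x right, y down, z forward; pixel columns grow to the right and rows downward; lengths in m; the calibration is good to about 2 mm. A picture is of the moment at which its call begins: read the wrist's pose just before it. camera_model takes no time and is no camera call; for the wrist camera it gives the pose at the moment of the call.
- r.hand_in(): hands the job in; it is judged then, once.
The state is a dict: "time": time; "qpos": joint angles; "joint_velocities": joint speeds; "tau": joint torques, N m; "tcp_pos": TCP position; "tool_rot": TCP orientation; "ft_force": force on the tool from outside, world axes, zero at the start; "moment": the same for the moment, N m; "width": finger opening in m; "grip_force": force on a finger pad.
Only numpy, scipy, OpenCV 4.12 (cv2) and the standard library are available. Lean on these libraries where they do the work, as an engineer would, in place of code of your own. Each camera call takes 0.05 s, during which the arm holds its last target. There are 200 camera calls.

## Working session

There is one attempt and no reset: what is moved stays moved. The work goes in short steps, Python scripts to look and compute and a tool call to move; the robot and the scene stay as the last step left them, time stands still between calls to the robot, and variables do not carry over. Pictures are saved under pics/ and viewed, at most 10 in all, crops included, and the job is handed in when it is done.

Besides the shell and the picture viewer there is one more tool, called after ">>>" as name(argument=value, ...) on one line, values as JSON. step_arm: Moves the arm, as the interface text tells. Shift numbers are shares of 0.05 m and turn numbers shares of 10 degrees, none past 1 either way. Its arguments: {"type":"object","properties":{"rows":{"type":"array","items":{"type":"array","items":{"type":"array","items":{"type":"number","minimum":-1,"maximum":1}}}}},"required":["rows"]}

```bash
mkdir -p pics; python3 - <<'E'
from bench import r
import cv2,numpy as np
s=r.state();print(s['time'],s['tcp_pos'],s['tool_rot'],s['width'])
for n in ['top','side']:
    cv2.imwrite(f'pics/{n}0.png',r.read_camera(n))
    m=r.camera_model(n);print(n,m)
E
```

```text
0.0 [ 0.22442646 -0.47446356  0.40395006] [-7.63377907e-04  9.75700251e-01  2.19108221e-01 -1.60139609e-04] 0.0853637627348902
top {'fx': 524.167717201622, 'fy': 524.167717201622, 'cx': 317.16799138661486, 'cy': 246.98620624237302, 'R': array([[ 0.02133339, -0.99972249,  0.00999123],
       [-0.99790152, -0.02190349, -0.0609327 ],
       [ 0.06113464, -0.00867037, -0.99809187]]), 't': array([-0.01495883,  0.57837912,  1.31546465])}
side {'fx': 459.35047789673047, 'fy': 459.35047789673047, 'cx': 324.15139237913866, 'cy': 237.88912214754134, 'R': array([[-0.92624279, -0.37678131,  0.01049469],
       [-0.29399718,  0.70475   , -0.64567259],
       [ 0.23588123, -0.60113499, -0.76354225]]), 't': array([0.56660846, 0.21508256, 0.76977624])}
```

View pics/top0.png

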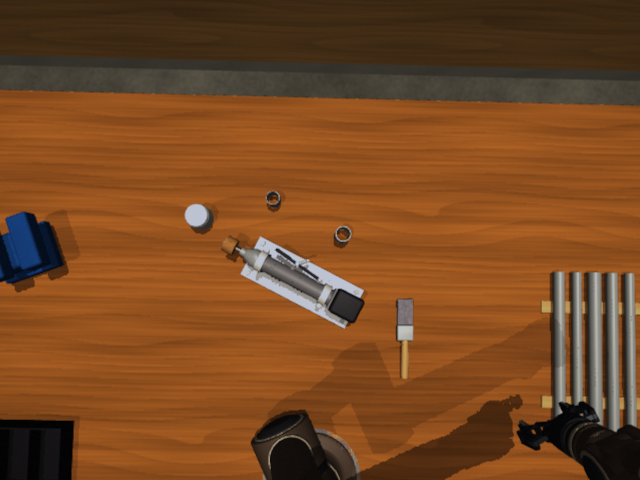

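View pics/side0.png

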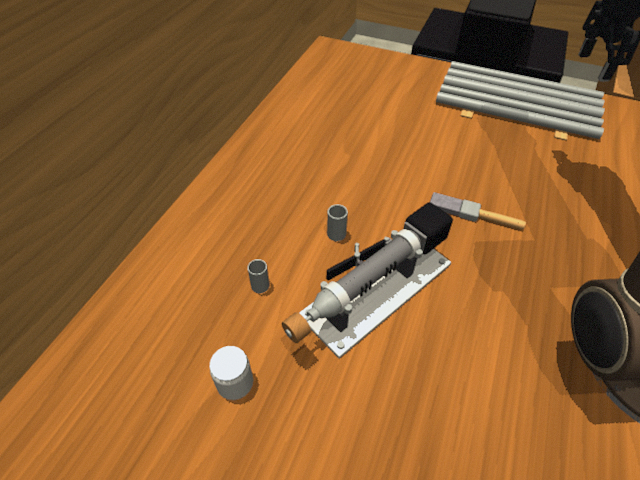

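The top view shows the grinder with its wheel at (231,244), battery at (345,305), and paddle and lever on the upper (far) side near (297,264). The side view shows the lever at (357,252), with the bystanders clear of it.

```bash
python3 - <<'E'
from bench import r
import cv2,numpy as np
a=cv2.imread('pics/top0.png')[220:340,210:380]; b=cv2.imread('pics/side0.png')[190:360,270:460]
a=cv2.resize(a,None,fx=4.7,fy=4.7,interpolation=cv2.INTER_CUBIC)
cv2.imwrite('pics/topc.png',a)
cv2.imwrite('pics/sidec.png',cv2.resize(b,None,fx=3.5,fy=3.5,interpolation=cv2.INTER_CUBIC))
E
```

```text
(no output)
```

View pics/topc.png

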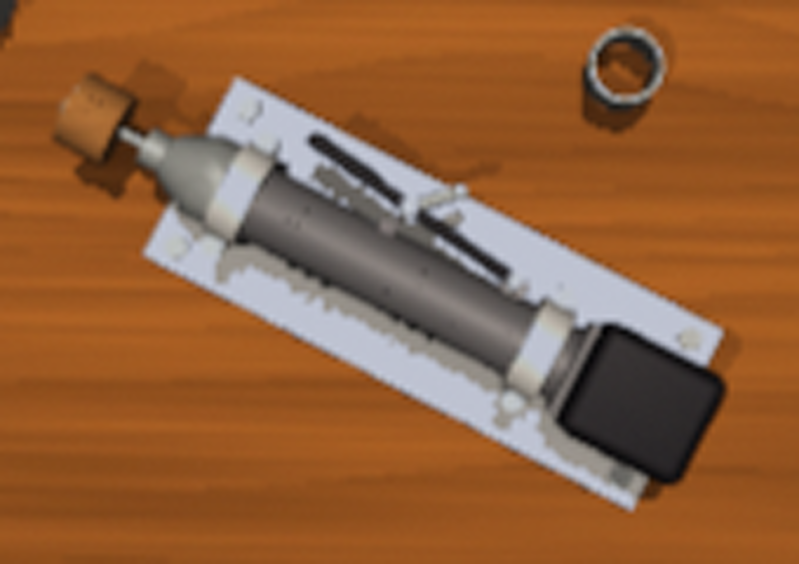

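View pics/sidec.png

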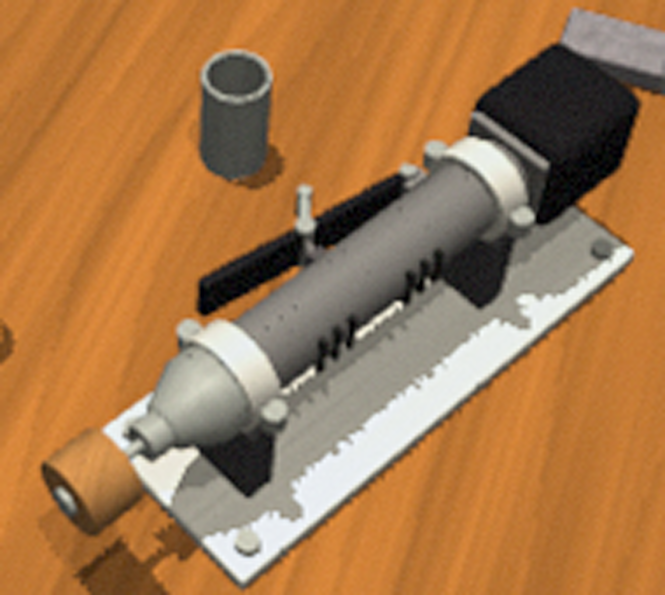

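The crop shows the base plate corners at (238,78), (722,330), (633,508), (147,253) and the collars at (243,193) and (540,352). The lever pivot is near (413,213) and its tip at (460,190), leaning back, with the shell behind it.

```bash
cat > h.py <<'E'
import numpy as np, json
from bench import r
def ray(n,u,v,z,m=None):
    m=m or r.camera_model(n);R=np.array(m['R']);t=np.array(m['t'])
    c=-R.T@t;d=R.T@np.array([(u-m['cx'])/m['fx'],(v-m['cy'])/m['fy'],1.])
    return c+d*(z-c[2])/d[2]
E
python3 - <<'E'
from h import *
f=lambda u,v,z:ray('top',210+(u+.5)/4.7-.5,220+(v+.5)/4.7-.5,z)
g=lambda u,v,z:ray('side',270+(u+.5)/3.5-.5,190+(v+.5)/3.5-.5,z)
C=[f(*p,.01) for p in [(238,78),(722,330),(633,508),(147,253)]]
print('ctr',np.mean(C,0),'sides',[np.linalg.norm(C[i]-C[i-1]).round(4) for i in range(4)])
print('yaw dirs',(C[0]-C[1])[:2],(C[3]-C[2])[:2])
a=f(243,193,.111);b=f(540,352,.111);print('collars',a,b,np.linalg.norm(a-b))
y=(a-b)[:2];y/=np.linalg.norm(y);yb=(C[0]-C[1]+C[3]-C[2])[:2];yb/=np.linalg.norm(yb);print(y,yb)
x=np.array([y[1],-y[0]]);o=(a-y.dot([0,0])*0)[:2]-.08*y;print('orig from collars',o,'x',x, b[:2]+.092*y)
for n,p in dict(tip=f(460,190,.093),piv=f(413,213,.093),padend=f(317,138,.098),wheel=f(95,117,.105)).items():
  d=p[:2]-o;print(n,p,'grinder',d@x,d@y)
for n,p in dict(stip=g(304,188,.093),spadend=g(203,305,.072)).items():
  d=p[:2]-o;print(n,p,'grinder',d@x,d@y)
for n,(u,v) in dict(tube=(273,199),shell=(343,234),tin=(197,216)).items(): 
  p=ray('top',u,v,.06);d=p[:2]-o;print(n,p,d@x,d@y)
from scipy.spatial.transform import Rotation as Ro
q=r.state()['tool_rot'];M=Ro.from_quat([q[1],q[2],q[3],q[0]]).as_matrix();print(M, r.tips_ahead)
E
```

```text
ctr [0.48966902 0.03404977 0.01      ] sides [np.float64(0.1069), np.float64(0.2964), np.float64(0.1073), np.float64(0.2968)]
yaw dirs [0.13116936 0.26585056] [0.1317338  0.26591651]
collars [0.53763085 0.12941858 0.111     ] [ 0.46127707 -0.02126304  0.111     ] 0.16892261451315105
[0.45200444 0.89201569] [0.44318974 0.89642783]
orig from collars [0.50147049 0.05805733] x [ 0.89201569 -0.45200444] [0.50286148 0.06080241]
tip [0.54214547 0.02075186 0.093     ] grinder 0.05314495730372737 -0.014891794174763103
piv [0.52991178 0.04441592 0.093     ] grinder 0.03153605643821717 0.0006872387448301866
padend [0.5668082  0.09391535 0.098     ] grinder 0.04207427668465226 0.06151884992889877
wheel [0.57458168 0.20571029 0.105     ] grinder -0.0015234625392360837 0.16475533863995795
stip [0.54264718 0.02014791 0.093     ] grinder 0.053865478848453385 -0.01520375642015936
spadend [0.56817947 0.09306556 0.072     ] grinder 0.04368158357763931 0.061380642280880006
tube [0.69250659 0.10973079 0.06      ] 0.1470505644690073 0.13244270359711766
shell [ 0.60947236 -0.06511677  0.06      ] 0.15201460505640485 -0.06105590169597546
tin [0.64600601 0.29581788 0.06      ] 0.02145913198769672 0.27741683579590737
[[ 9.03977974e-01  4.27578569e-01 -6.23765842e-04]
 [ 4.27579024e-01 -9.03976958e-01  1.35556381e-03]
 [ 1.57400851e-05 -1.49210901e-03 -9.99998887e-01]] 0.1734
```

>>> step_arm(rows=[[[0, 0, 0, -1, 0], [0, 0, 0, -1, 0], [0, 0, 0, -1, 0], [0, 0, 0, -0.81, 0], [0, 0, 0, 0, 0]]])

```text
time: 0.72
tcp_pos: [0.2244, -0.4745, 0.4043]
tool_rot: [-0.0, 0.851, 0.525, 0.0]
ft_force: [-0.1, -0.2, 0.1]
width: 0.0002
grip_force: 0.0
```

>>> step_arm(rows=[[[0.93, 0.12, 0, 0, 0], [0.93, 0.12, 0, 0, 0], [0.93, 0.12, 0, 0, 0], [0.93, 0.12, 0, 0, 0], [0.93, 0.12, 0, 0, 0], [0.93, 0.12, 0, 0, 0], [0.93, 0.12, 0, 0, 0], [0.93, 0.12, 0, 0, 0], [0.93, 0.12, 0, 0, 0], [0.93, 0.12, 0, 0, 0], [0.93, 0.12, 0, 0, 0], [0.9, 0.14, 0, 0, 0]]])

```text
time: 2.22
tcp_pos: [0.5394, -0.0081, 0.4046]
tool_rot: [0.0, 0.851, 0.524, -0.0]
ft_force: [-0.9, -0.2, 0.6]
width: -0.0001
grip_force: 0.0
```

>>> step_arm(rows=[[[0, 0, 0.5, 0, 0], [0, 0, 0.5, 0, 0], [0, 0, 0, 0, 0], [0, 0, 0, 0, 0]]])

```text
time: 2.72
tcp_pos: [0.5389, -0.0097, 0.3555]
tool_rot: [0.0, 0.851, 0.525, 0.0]
ft_force: [0.7, 0.1, 0.5]
width: -0.0001
grip_force: 0.0
```

```bash
cat >> h.py <<'E'
from scipy.spatial.transform import Rotation as Ro
O=np.array([.5022,.0594]);GY=np.array([.448,.894]);GX=np.array([.894,-.448])
def gr(p): d=np.array(p[:2])-O; return np.round([d@GX*1e3,d@GY*1e3],1)
def st():
    s=r.state();q=s['tool_rot'];M=Ro.from_quat([q[1],q[2],q[3],q[0]]).as_matrix()
    f=np.array(s['ft_force'])
    print('t',s['time'],'grinder xy mm',gr(s['tcp_pos']),'z',s['tcp_pos'][2],'yaw x',np.degrees(np.arctan2(M[1,0],M[0,0])),'tilt',M[:2,2],'F gx,gy,z',f[:2]@GX,f[:2]@GY,f[2],'w',s['width'],s['grip_force'])
E
python3 - <<'E'
from h import *
import cv2
st();m=r.camera_model('wrist');print(m);cv2.imwrite('pics/w1.png',r.read_camera('wrist'))
json.dump({k:np.array(v).tolist() for k,v in m.items()},open('w1.json','w'))
E
```

```text
t 2.725 grinder xy mm [ 63.8 -45.4] z 0.3555199327268191 yaw x 63.33399011633879 tilt [ 5.90706552e-04 -3.03639047e-06] F gx,gy,z 0.530177413554855 0.4326066840851763 0.46641872448012 w -5.004539953951543e-05 0.0
{'fx': 423.8289228018793, 'fy': 423.8289228018793, 'cx': 315.8828711867915, 'cy': 237.0621586154115, 'R': array([[ 8.93732960e-01, -4.48599342e-01, -1.64844140e-04],
       [-4.25001771e-01, -8.46837620e-01,  3.19749185e-01],
       [-1.43578870e-01, -2.85700326e-01, -9.47502207e-01]]), 't': array([-0.48487551,  0.19543744,  0.40990749])}
```

View pics/w1.png

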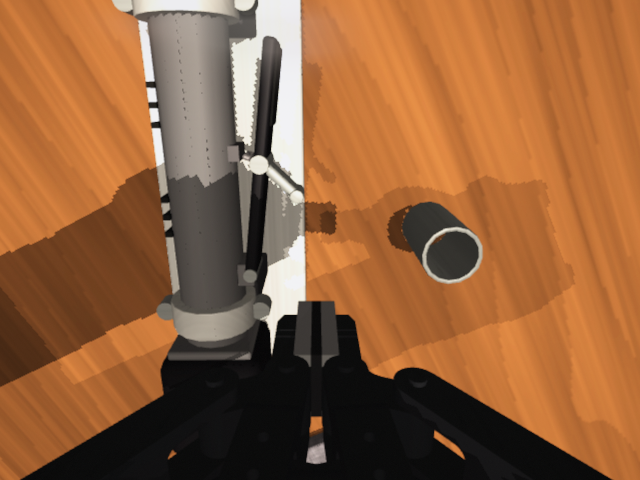

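The wrist view shows the pivot head at (259,165), lever tip at (297,197), hinge pin at (249,277), paddle end at (271,43), and the shell rim at (452,255).

```bash
python3 - <<'E'
from h import *
m=json.load(open('w1.json'));m={k:np.array(v) if k in('R','t') else v for k,v in m.items()}
for n,(u,v,z) in dict(pivot=(259,165,.1),tip=(297,197,.093),hinge=(249,277,.1),end=(271,43,.098),barL=(174,170,.085),barR=(236,170,.085),shell=(452,255,.068)).items():
  p=ray(0,u,v,z,m);print(n,p.round(4),gr(p))
E
```

```text
pivot [0.5322 0.0467 0.1   ] [32.5  2.1]
tip [0.5412 0.0209 0.093 ] [ 52.1 -17. ]
hinge [ 0.4953 -0.0074  0.1   ] [ 23.8 -62.8]
end [0.5662 0.0962 0.098 ] [40.7 61.6]
barL [0.4847 0.0647 0.085 ] [-18.1  -3.1]
barR [0.5162 0.0489 0.085 ] [17.2 -3.1]
shell [ 0.6099 -0.0634  0.068 ] [151.3 -61.6]
```

>>> step_arm(rows=[[[0, -0.03, 0.5, 0, 0], [0, 0, 0.5, 0, 0], [0, 0, 0.5, 0, 0], [0, 0, 0.5, 0, 0], [0, 0, 0.25, 0, 0], [0, 0, 0, 0, 0], [0, 0, 0, 0, 0]]])

```text
time: 3.65
tcp_pos: [0.538, -0.009, 0.2435]
tool_rot: [0.0, 0.851, 0.525, 0.001]
ft_force: [0.2, -1.2, 0.1]
width: -0.0002
grip_force: 0.0
```

>>> step_arm(rows=[[[0.1, 0, 0, 0, 0], [0.1, 0, 0, 0, 0], [0.1, 0, 0, 0, 0], [0.1, 0, 0, 0, 0], [0.1, 0, 0, 0, 0], [0.1, 0, 0, 0, 0], [0.1, 0, 0, 0, 0], [0, 0, 0, 0, 0]]])

```text
time: 4.65
tcp_pos: [0.5554, 0.0219, 0.2428]
tool_rot: [0.003, 0.851, 0.525, 0.002]
ft_force: [9.8, -5.6, -4.2]
width: 0.0002
grip_force: 5.4
```

```bash
python3 - <<'E'
from h import *
import cv2
st();cv2.imwrite('pics/w2.png',r.read_camera('wrist'))
E
```

```text
t 4.65 grinder xy mm [64.4 -9.6] z 0.24284966962355814 yaw x 63.366839940328724 tilt [ 0.00573056 -0.00304603] F gx,gy,z 11.209176479866132 -0.6061328695533068 -4.219552213701914 w 0.00016909724579312248 5.411194413900375
```

View pics/w2.png

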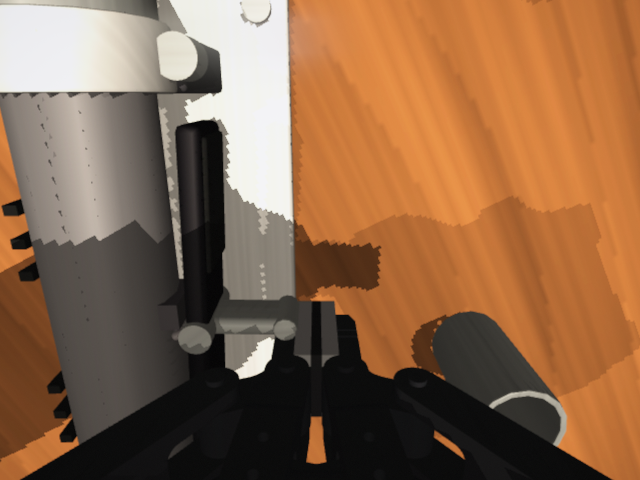

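The lever is about square, with its tip at (285,328) wedged beside the left pad instead of in front of it. I'll back off, move inward and push again.

>>> step_arm(rows=[[[-0.15, 0, 0, 0, 0], [-0.2, 0, 0, 0, 0], [-0.15, 0, 0, 0, 0], [0, -0.07, 0, 0, 0], [0, -0.07, 0, 0, 0], [0, 0, 0, 0, 0], [0, 0, 0, 0, 0]]])

```text
time: 5.58
tcp_pos: [0.5357, 0.0034, 0.2422]
tool_rot: [0.0, 0.851, 0.526, 0.0]
ft_force: [-0.0, -0.4, 0.3]
width: -0.0005
grip_force: 0.0
```

```bash
python3 - <<'E'
from h import *
st()
E
```

```text
t 5.575 grinder xy mm [ 55.1 -35.1] z 0.24223303275286492 yaw x 63.43589718737875 tilt [1.56608804e-04 4.47942627e-05] F gx,gy,z 0.1487908226112648 -0.3653607380528215 0.34588356976524626 w -0.000519462140953801 0.0
```

>>> step_arm(rows=[[[0.12, 0, 0, 0, 0], [0.12, 0, 0, 0, 0], [0.12, 0, 0, 0, 0], [0.1, 0, 0, 0, 0], [0.1, 0, 0, 0, 0], [0, 0, 0, 0, 0]]])

```text
time: 6.32
tcp_pos: [0.5484, 0.0286, 0.2421]
tool_rot: [-0.0, 0.851, 0.526, 0.0]
ft_force: [0.3, -0.4, -0.7]
width: 0.0004
grip_force: 0.2
```

```bash
python3 - <<'E'
from h import *
import cv2
st();cv2.imwrite('pics/w3.png',r.read_camera('wrist'))
E
```

```text
t 6.325 grinder xy mm [55.1 -6.9] z 0.24212894394959247 yaw x 63.441389687646975 tilt [-7.76007979e-05  4.59008113e-04] F gx,gy,z 0.42099454460540053 -0.26835044560469484 -0.7019190240941958 w 0.000434728392983764 0.1683683245209977
```

View pics/w3.png

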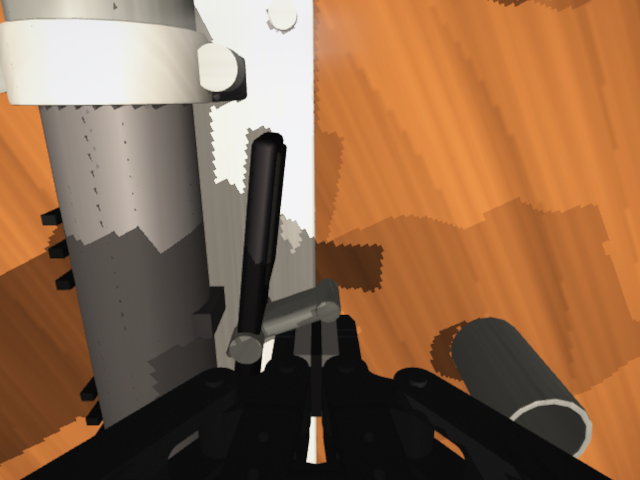

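The lever is now leaning forward ahead of the pads, tip at (328,310). I'll push on gently.

>>> step_arm(rows=[[[0.06, 0, 0, 0, 0], [0.06, 0, 0, 0, 0], [0, 0, 0, 0, 0]]])

```text
time: 6.75
tcp_pos: [0.5501, 0.0326, 0.2419]
tool_rot: [0.001, 0.851, 0.525, -0.002]
ft_force: [-4.6, -8.1, 3.1]
width: -0.0003
grip_force: 3.9
```

>>> step_arm(rows=[[[0.05, 0, 0, 0, 0], [0, 0, 0, 0, 0]]])

```text
time: 7.0
tcp_pos: [0.5505, 0.0336, 0.2419]
tool_rot: [0.002, 0.851, 0.525, -0.004]
ft_force: [-7.4, -15.4, 5.1]
width: -0.0
grip_force: 7.4
```

>>> step_arm(rows=[[[0.05, 0, 0, 0, 0], [0, 0, 0, 0, 0]]])

```text
time: 7.25
tcp_pos: [0.5513, 0.035, 0.2416]
tool_rot: [0.003, 0.851, 0.525, -0.005]
ft_force: [-7.8, -20.6, 4.3]
width: 0.0001
grip_force: 9.5
```

```bash
python3 - <<'E'
from h import *
import cv2
st();cv2.imwrite('pics/w4.png',r.read_camera('wrist'))
E
```

```text
t 7.25 grinder xy mm [54.8  0.2] z 0.2415747877786581 yaw x 63.271571175161036 tilt [-0.00509257 -0.01075949] F gx,gy,z 2.269976406025748 -21.905500123587814 4.332128884077597 w 0.00012932222845398145 9.508990410977276
```

View pics/w4.png

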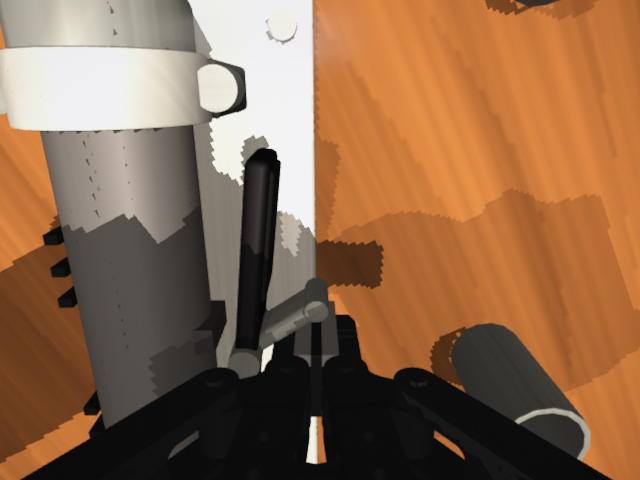

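The lever is on its forward stop at 22 N. Next I'll retreat, lift, open and move over the squeeze spot.

>>> step_arm(rows=[[[-0.2, 0, 0, 0, 0], [-0.2, 0, 0, 0, 0], [0, 0, 0, 0, 0], [0, 0, -0.8, 0, 0], [0, 0, -0.8, 0, 0], [0, 0, -0.6, 0, 1], [0.57, -0.48, 0, 0, 1], [0.57, -0.48, 0, 0, 1], [0, 0, 0, 0, 1], [0, 0, 0, 0, 1]]])

```text
time: 8.55
tcp_pos: [0.5269, 0.0928, 0.3522]
tool_rot: [0.0, 0.851, 0.526, 0.0]
ft_force: [0.7, -0.1, -0.7]
width: 0.0854
grip_force: 0.0
```

```bash
python3 - <<'E'
from h import *
import cv2
st();m=r.camera_model('wrist');cv2.imwrite('pics/w5.png',r.read_camera('wrist'))
json.dump({k:np.array(v).tolist() for k,v in m.items()},open('w5.json','w'))
E
```

```text
t 8.55 grinder xy mm [ 7.1 40.9] z 0.35222060562289925 yaw x 63.45497051498472 tilt [ 2.36383188e-04 -1.96558705e-05] F gx,gy,z 0.649748132308992 0.25627511079224446 -0.7022480284636207 w 0.08535370714358778 0.0
```

View pics/w5.png

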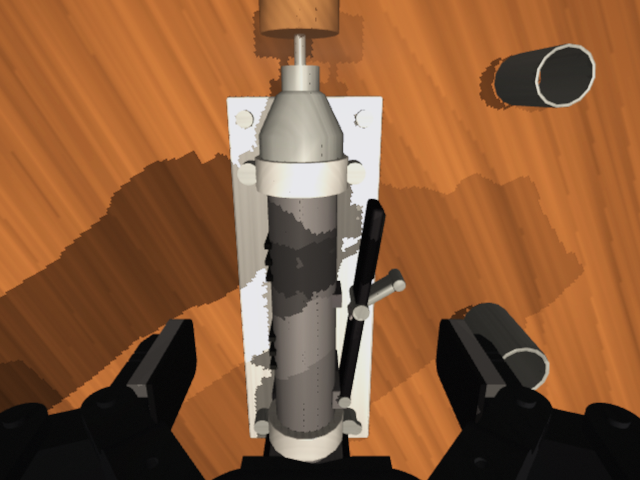

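The lever is forward, with its tip at (398,281) and pivot at (361,313). The barrel spans columns 268 to 338 at row 230.

```bash
python3 - <<'E'
from h import *
m=json.load(open('w5.json'));m={k:np.array(v) if k in('R','t') else v for k,v in m.items()}
for n,(u,v,z) in dict(barL=(268.5,230,.085),barR=(337.5,230,.085),collL=(257,176,.085),collR=(347,176,.085),padOut=(383.5,215,.098),padOut2=(379,240,.098),tip=(398,281,.093),piv=(361,313,.1)).items():
  p=ray(0,u,v,z,m);print(n,gr(p))
E
```

```text
barL [-22.   48.2]
barR [18.6 48.3]
collL [-27.4  80.1]
collR [23.4 80.2]
padOut [43.  61.1]
padOut2 [41.3 46.6]
tip [54.6 19.2]
piv [32.6  1.7]
```

>>> step_arm(rows=[[[0, 0, 0.6, 0, 1], [0, 0, 0.6, 0, 1], [0, 0, 0.6, 0, 1], [0, 0, 0.52, 0, 1], [0, 0, 0, 0, 1], [0, -0.08, 0, 0, 1], [0, 0, 0, 0, 1], [0, 0, 0, 0, 1]]])

```text
time: 9.6
tcp_pos: [0.5235, 0.0945, 0.2372]
tool_rot: [0.0, 0.851, 0.526, 0.001]
ft_force: [-0.1, 0.5, 0.2]
width: 0.0852
grip_force: 0.0
```

>>> step_arm(rows=[[[0, 0, 0, 0, 0.85], [0, 0, 0, 0, 0.75], [0, 0, 0, 0, 0.65], [0, 0, 0, 0, 0.6], [0, 0, 0, 0, 0.6]]])

```text
time: 10.22
tcp_pos: [0.5246, 0.0943, 0.2378]
tool_rot: [0.001, 0.851, 0.525, 0.002]
ft_force: [4.3, -2.7, 5.1]
width: 0.0509
grip_force: 4.9
```

```bash
python3 - <<'E'
from h import *
st()
E
```

```text
t 10.225 grinder xy mm [ 4.4 41.2] z 0.23775749362979148 yaw x 63.389330424573664 tilt [ 0.00472045 -0.00034851] F gx,gy,z 5.043073977316962 -0.46285581135662796 5.110338448215856 w 0.050909545887619326 4.898363761603832
```

>>> step_arm(rows=[[[0, 0, 0, 0, 0.55], [0, 0, 0, 0, 0.5], [0, 0, 0, 0, 0.5], [0, 0, 0, 0, 0.5]]])

```text
time: 10.72
tcp_pos: [0.5234, 0.0948, 0.2382]
tool_rot: [-0.0, 0.85, 0.526, 0.001]
ft_force: [-3.0, 0.4, 12.1]
width: 0.0463
grip_force: 60.2
```

>>> step_arm(rows=[[[0, 0, 0, 0, 0.5], [0, 0, 0, 0, 0.5], [0, 0, 0, 0, 0.5], [0, 0, 0, 0, 0.5], [0, 0, 0, 0, 0.5], [0, 0, 0, 0, 0.5], [0, 0, 0, 0, 0.5], [0, 0, 0, 0, 0.5]]])

```text
time: 11.72
tcp_pos: [0.5234, 0.0948, 0.2382]
tool_rot: [-0.0, 0.85, 0.526, 0.001]
ft_force: [-3.4, 1.2, 12.9]
width: 0.0461
grip_force: 60.2
```

>>> step_arm(rows=[[[0, 0, 0, 0, 0.5], [0, 0, 0, 0, 0.5], [0, 0, 0, 0, 0.5], [0, 0, 0, 0, 0.5], [0, 0, 0, 0, 0.5], [0, 0, 0, 0, 0.5], [0, 0, 0, 0, 0.5], [0, 0, 0, 0, 0.5]]])

```text
time: 12.72
tcp_pos: [0.5234, 0.0948, 0.2381]
tool_rot: [-0.0, 0.85, 0.526, 0.001]
ft_force: [-2.0, 0.8, 12.1]
width: 0.0465
grip_force: 60.2
```

>>> step_arm(rows=[[[0, 0, 0, 0, 0.6], [0, 0, 0, 0, 0.7], [0, 0, 0, 0, 0.85], [0, 0, 0, 0, 1], [0, 0, 0, 0, 1], [0, 0.1, 0, 0, 1], [0, 0, 0, 0, 1], [0, 0, 0, 0, 1]]])

```text
time: 13.72
tcp_pos: [0.5277, 0.0921, 0.2362]
tool_rot: [-0.0, 0.851, 0.526, -0.0]
ft_force: [-0.4, -0.8, -0.1]
width: 0.0851
grip_force: 0.0
```

```bash
python3 - <<'E'
from h import *
st()
E
```

```text
t 13.725 grinder xy mm [ 8.1 40.7] z 0.236177957659337 yaw x 63.41160626353864 tilt [-1.62959090e-04  6.44545258e-05] F gx,gy,z 0.024644804451026948 -0.8347485192816392 -0.10228288476018364 w 0.0850569297388533 0.0
```

>>> step_arm(rows=[[[0, 0, -0.8, 0, 1], [0, 0, -0.8, 0, 1], [0, 0, -0.8, 0, 1], [0.03, 0.52, 0, 0, 0], [0, 0.52, 0, 0, 0], [0, 0, 0, 0, 0], [0, 0, 0, 0, 0], [0, 0, 0, 0, 0]]])

```text
time: 14.72
tcp_pos: [0.5741, 0.0705, 0.3562]
tool_rot: [-0.0, 0.851, 0.526, -0.0]
ft_force: [-0.7, 0.7, 0.2]
width: 0.0
grip_force: 0.0
```

>>> step_arm(rows=[[[0, 0, 0.5, 0, 0], [0, 0, 0.5, 0, 0], [0, 0, 0.5, 0, 0], [0, 0, 0.5, 0, 0], [0, 0, 0.28, 0, 0], [0, 0, 0, 0, 0], [0, 0, 0, 0, 0]]])

```text
time: 15.6
tcp_pos: [0.5751, 0.0703, 0.2433]
tool_rot: [0.0, 0.851, 0.526, 0.001]
ft_force: [-0.6, -0.7, 0.0]
width: -0.0
grip_force: 0.0
```

```bash
python3 - <<'E'
from h import *
st()
E
```

```text
t 15.6 grinder xy mm [60.3 42.5] z 0.24326174824469426 yaw x 63.421430363089954 tilt [0.00145893 0.00020254] F gx,gy,z -0.25485215905392267 -0.8587371522313301 0.0024604679870446344 w -1.284300471599619e-06 0.0
```

>>> step_arm(rows=[[[-0.1, 0, 0, 0, 0], [-0.1, 0, 0, 0, 0], [-0.1, -0.03, 0, 0, 0], [-0.1, -0.03, 0, 0, 0], [-0.1, -0.03, 0, 0, 0], [-0.1, 0, 0, 0, 0], [-0.05, 0, 0, 0, 0], [0, 0, 0, 0, 0]]])

```text
time: 16.6
tcp_pos: [0.556, 0.0429, 0.2421]
tool_rot: [-0.0, 0.851, 0.525, -0.0]
ft_force: [-0.4, 0.4, -0.3]
width: 0.0001
grip_force: 0.2
```

```bash
python3 - <<'E'
from h import *
st()
E
```

```text
t 16.6 grinder xy mm [55.5  9.4] z 0.24208576647761046 yaw x 63.39690214067427 tilt [-0.00063503 -0.00035249] F gx,gy,z -0.5994187452042015 0.20196318937552526 -0.3475130380451049 w 6.586589577101193e-05 0.19416316179558635
```

>>> step_arm(rows=[[[-0.06, 0, 0, 0, 0], [-0.04, 0, 0, 0, 0], [0, 0, 0, 0, 0]]])

```text
time: 16.98
tcp_pos: [0.5541, 0.0387, 0.2422]
tool_rot: [0.0, 0.851, 0.526, 0.0]
ft_force: [0.7, 2.5, -0.1]
width: -0.0001
grip_force: 1.3
```

>>> step_arm(rows=[[[-0.05, 0, 0, 0, 0], [0, 0, 0, 0, 0]]])

```text
time: 17.23
tcp_pos: [0.5534, 0.0366, 0.2425]
tool_rot: [0.0, 0.851, 0.526, 0.001]
ft_force: [3.8, 4.2, -0.2]
width: 0.0
grip_force: 2.4
```

>>> step_arm(rows=[[[-0.05, 0, 0, 0, 0], [0, 0, 0, 0, 0]]])

```text
time: 17.48
tcp_pos: [0.5531, 0.0348, 0.2429]
tool_rot: [-0.0, 0.851, 0.526, 0.002]
ft_force: [7.5, 8.1, -3.1]
width: -0.0
grip_force: 4.4
```

```bash
python3 - <<'E'
from h import *
st()
E
```

```text
t 17.475 grinder xy mm [56.5  0.8] z 0.24286718917072914 yaw x 63.43804869617589 tilt [0.00398731 0.00265683] F gx,gy,z 3.0542581025670414 10.55155602565749 -3.0654570332206927 w -3.260995756982002e-05 4.395370914135128
```

>>> step_arm(rows=[[[-0.05, 0, 0, 0, 0], [0, 0, 0, 0, 0], [0, 0, 0, 0, 0]]])

```text
time: 17.85
tcp_pos: [0.5529, 0.0332, 0.2434]
tool_rot: [-0.0, 0.85, 0.526, 0.004]
ft_force: [10.5, 9.8, -2.6]
width: -0.0001
grip_force: 6.4
```

>>> step_arm(rows=[[[0.2, 0, 0, 0, 0], [0.2, 0, 0, 0, 0], [0, 0, 0, 0, 0], [0, 0, -0.6, 0, 0], [0, 0, -0.6, 0, 0], [0, 0, -0.6, 0, 0], [-0.5, 0, -0.6, 0, 0], [-0.5, 0, 0, 0, 0], [0, 0, 0, 0, 0], [0, 0, 0, 0, 0]]])

```text
time: 19.1
tcp_pos: [0.5372, 0.0053, 0.3618]
tool_rot: [-0.0, 0.851, 0.525, -0.0]
ft_force: [0.2, 0.4, 0.0]
width: -0.0001
grip_force: 0.0
```

```bash
python3 - <<'E'
from h import *
import cv2
st();m=r.camera_model('wrist');cv2.imwrite('pics/w6.png',r.read_camera('wrist'))
json.dump({k:np.array(v).tolist() for k,v in m.items()},open('w6.json','w'))
E
```

```text
t 19.1 grinder xy mm [ 55.6 -32.7] z 0.3617515181542078 yaw x 63.39588052744532 tilt [-7.52305958e-04  9.37433169e-05] F gx,gy,z 0.04559627875002821 0.45120600052782 0.011831822126598987 w -0.00014942290724621703 0.0
```

View pics/w6.png

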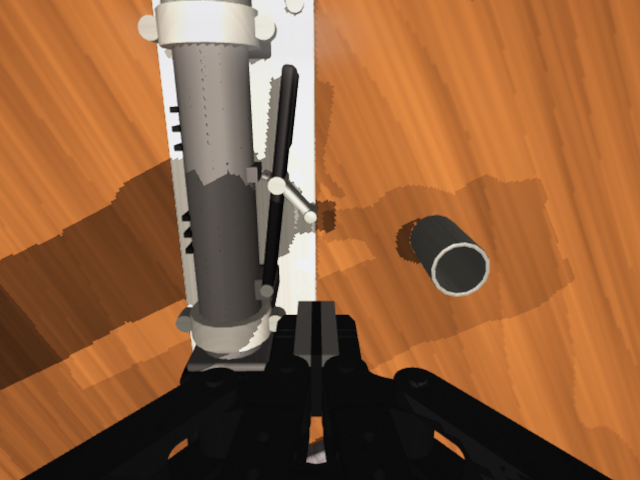

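The lever is back: pivot (277,186) and tip (311,217), slightly further back than at the start. The paddle is out and the arm is clear.

```bash
python3 -c "
from bench import r
print(r.hand_in())"
```

```text
the job is handed in; nothing more can be done
None
```

I flipped the lever forward, squeezed the paddle at 60 N for about 2 s and let it out, then flipped the lever back and handed in at about 19 s. The last picture shows the lever back and the paddle out; I didn't picture the paddle while squeezed, and hand-in returned no verdict.

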